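# Oil the spring stop, then hold the rod home against it

## Task

Oil the jig's spring plunger by pressing the pump cap all the way down and letting it come right back up. Then pick up the loose steel rod, bring it lengthwise into the jig's channel and push its end against the plunger until the rod butts firmly on the stop block; finish while the gripper is still holding it pressed there, and do not disturb the wax pot, tape roll and sample tile.

Things in the scene. Friction and masses are not known exactly. Their poses are not given: they have to be found in the camera images.
- jig: Metal jig screwed to the table, base 180 x 84 x 12 mm. Origin on the table directly below the stop face. Its x axis is level and is the pushing direction; the base runs from x = -45 to +135 mm. Spring barrel behind the stop block to x = 59 mm, 52 mm high; pump bottle at x = 98 mm, y = 0.
- stop_block: Upright steel stop block at the channel's end, 44 mm wide, 12 mm thick, top 58 mm above the table; the hard stop. Origin and axes as the jig's.
- stop_face (a point): Point on the stop block's face (jig x = 0) on the plunger's axis, 36.5 mm above the table. Axes as the jig's. Before it (jig x -42 to 0) an open-topped channel along x: floor 30 mm and cheeks 44 mm above the table, 18 mm wide, flared to about 30 mm at the mouth. A rod butting on the face has its centre 52 mm from here towards jig -x.
- plunger_tip (a point): Centre of the free end of the sprung plunger, a 9 mm round steel pin that stands 15 mm out of the stop face towards jig -x; moves with it.
- plunger_pin (a joint): Plunger travel in m: 0 = fully out, 0.015 = tip flush with the stop face (a rod butts on the stop there). Spring, 4 N at 0 to 7.8 N when flush; returns by itself.
- pump_top (a point): Centre of the flat top of the round pump cap (34 mm across, 12 mm high, black, with a thin bent spout reaching 65 mm towards jig -x) on the small grey bottle fixed to the jig; 110 mm above the table when up. Moves with the cap.
- pump_cap (a joint): Pump cap travel in m: 0 = up, 0.008 = all the way down. Spring, 2.4 N at 0 to 5.6 N at the bottom; returns by itself when released.
- rod_center (a point): Centre of the loose plain steel rod, 13 mm thick, 105 mm long, about 0.1 kg, lying on the table left of the jig (centre 6.5 mm above the table). Its length runs along its y axis; both ends are alike. It does not roll.
- wax_pot_mark (a point): Round wax pot with lid, 69 mm across, 41 mm high: a bystander. Point 3 mm above the centre of its underside.
- tape_roll_mark (a point): Roll of tape lying flat, 98 mm across, 25 mm high: a bystander. Point 3 mm above the centre of its underside.
- sample_tile_mark (a point): Flat square lacquer tile, 60 x 60 x 6 mm: a bystander. Point at its centre.

How it is judged (in metres and radians):
On the way, in this order (a step that is already met when the one before it is completed fails the run):
1. the pump cap is pressed all the way down (value of joint pump_cap above 0.0065 m), for 0.05 s.
2. the pump cap has come back up (value of joint pump_cap below 0.001 m), for 0.2 s.
3. the gripped rod pushes the plunger in until it butts on the stop block (value of joint plunger_pin above 0.0135 m and contact force between rod and stop_block above 1 N and contact force between the fingers and rod above 2 N and angle between the y axis of rod_center and the x axis of jig, either way round below 0.1 rad and x of rod_center in the frame of jig between -0.06 and -0.045 m and y of rod_center in the frame of jig between -0.006 and 0.006 m and z of rod_center in the frame of jig between 0.032 and 0.044 m), for 0.3 s.
At the end, for the whole second after the job is handed in: Finishes holding: the fingers press on the rod (over 2 N); it lies along the channel (0.1 rad; within 6 mm of the axis sideways, centre 32 to 44 mm above the table) with the plunger pushed in over 13.5 mm, presses on the stop block with over 1 N, and is at rest (all of step 3 and linear speed of rod below 0.01 m/s); the arm keeps its last pose, push and grip.
It fails at once if the wax pot is moved by more than 30 mm (distance of wax_pot_mark from where it was at the start of the episode above 0.03 m).
It fails at once if the tape roll is moved by more than 30 mm (distance of tape_roll_mark from where it was at the start of the episode above 0.03 m).
It fails at once if the sample tile is moved by more than 30 mm (distance of sample_tile_mark from where it was at the start of the episode above 0.03 m).
It also fails if it takes over 50 s, if anything falls off the work surface, if the arm or the gripper's body presses on something with over 40 N, if the wrist force passes 120 N, or if a joint passes its speed limit or range.

## Robot

A 7-joint arm with a two-finger parallel gripper is mounted at the origin on a cart in front of the work surface, level with it; the furniture and walls round the work are solid. World frame = base frame: x ahead of the robot, y to its left, z up, the work surface at z = 0. Lengths are in mm, angles in rad, forces in N, time in s.
With the tool pointing down it reaches from about 400 to 750 mm from the base axis. Payload 19.5 kg.
Tool frame: the origin (TCP) lies at the very end of the fingers, on their centre line; the grasp point (between the pads) lies 19 mm behind it; x points along the fingers, y is the direction in which the jaws open and shut, and the axes are right-handed (so a half turn about x gives the same grasp; the last joint's range is limited). The gripper opens to 85 mm and grips with 20 to 120 N. Pads are 22 mm wide; open, the fingers measure 114 mm over their backs; the gripper's body (76 mm by 85 mm) begins 54 mm behind the grasp point. The pads swing forward as they close: fully open they stand 13 mm farther back than shut.
Start: joints at [-1.343, 0.707, -0.028, 1.485, 0.022, 0.951, -0.075], TCP at [153.248, 554.175, 231.268] pointing down, gripper open.
Joint ranges: [-2.71, 2.71], [-0.32, 2.16], [-1.57, 1.52], [0, 2.45], [-1.46, 4.6], [0, 2.02], [-2.83, 2.83]. Speed limits (rad/s): [1.89, 1.89, 2.57, 2.57, 3.01, 3.01, 3.01].

## Interface

Orientations are given as a rotation vector (axis times angle).
In Python, from cell import bot gives the robot as it stands. The module is installed in compiled form; this text tells all that it offers.
- The arm moves only by the tool arm_command, never from a script. Its argument "deltas" is a list of rows, each a list of 7 numbers: the closure, from -1 (fully open) to 1 (shut), so that 0 is half open, then the shift along the tool's x, y, z in cm, then the turn, a rotation vector about the tool's x, y, z in rad. In form: [[hand, x, y, z, wx, wy, wz], ...]. A call has exactly 8 rows; each row shifts and turns the commanded pose from where the row before left it, along the tool's axes as they then stand; what a row does not reach is not made up. A row lasts 1/8 s, in which the tool goes at most 62.5 mm and 10.7 degrees, less where a joint would pass 70% of its speed; a pose out of reach is approached as far as the arm can. A call is refused whole if a number of a shift passes 6.25 or a number of a turn 0.188, either way. A call with a gripper value outside its range is refused whole. The fingers move at their own pace and stop on an object; the grip force is fixed at half the most. Time passes only in rows, so rows that do not move let the fingers close, or fill a call up. It gives the time, the measured TCP pose, the force and the opening at its end, in the units of the state.
- bot.state(): the state, without advancing time (a new reading comes with each control period).
- bot.snapshot(name): name is "side" or "top" or "wrist"; returns a dict with "frame" (480x640x3 uint8, red, green, blue), "fx", "fy", "cx", "cy" (pixels), "k1" (the pictures are not rectified: a ray, as slopes to the right and down, at radius r is drawn at 1 + k1 r^2 times it, then the intrinsics apply), "R" (3x3) and "t" (3): a world point X has camera coordinates R X + t; the wrist camera has in their place "tool_from_camera" (4x4, takes a point from camera to tool coordinates, whose origin is the TCP and whose axes are the tool frame's). Camera axes: x right, y down, z forward; pixel columns grow to the right and rows downward; lengths in mm; the calibration is good to about 2 mm. A picture is of the moment at which its call begins: read the wrist's pose just before it. There is no depth.
- bot.finish_job(): hands the job in, once; it reports no verdict.
The state is a dict: "time": time; "joint_positions": joint angles; "qd": joint speeds; "effort": joint torques, N m; "position": TCP position; "tool_rot": TCP orientation; "contact_force": force on the tool from outside, world axes, zero at the start; "wrist_torque": the same for the moment, N m; "opening": finger opening in mm.
Only numpy, scipy, OpenCV 4.12 (cv2) and the standard library are available. Lean on these libraries where they do the work, as an engineer would, in place of code of your own. Each camera call takes 0.05 s, during which the arm holds its last target.

## Working session

There is one attempt and no reset: what is moved stays moved. The work goes in short steps, Python scripts to look and compute and a tool call to move; the robot and the scene stay as the last step left them, time stands still between calls to the robot, and variables do not carry over. Pictures are saved under pics/ and viewed, and the job is handed in when it is done.

Besides the shell and the picture viewer there is one more tool, called as a command line: name --pt "numbers of a row" for each row, then --argument value for the rest. arm_command: Moves the arm, as the interface text tells. Its arguments: {"type":"object","properties":{"deltas":{"type":"array"}},"required":["deltas"]}

```bash
mkdir -p pics
python3 - <<'E'
from cell import bot
import cv2,pickle
s=bot.state();print(s)
d={}
for n in ["side","top","wrist"]:
    p=bot.snapshot(n);d[n]=p
    cv2.imwrite(f"pics/{n}0.png",p["frame"][:,:,::-1])
    print(n,{k:v for k,v in p.items() if k!="frame"})
pickle.dump((s,d),open("s0.pkl","wb"))
E
```

```text
{'time': 0.0, 'joint_positions': array([-1.34268143,  0.70708175, -0.02764368,  1.48500628,  0.02200369,
        0.95090672, -0.07550448]), 'qd': array([-0.00019287,  0.00079203,  0.00078804, -0.00072256, -0.0018791 ,
       -0.00057421, -0.0001482 ]), 'effort': array([ 3.56674782e-04, -8.83226180e+01,  1.23454638e+00, -2.36171114e+01,
        1.68963033e-02,  6.50257527e-03, -1.90697540e-05]), 'position': array([153.18573257, 553.93925563, 230.83771387]), 'tool_rot': array([ 0.21092524,  1.56052753, -0.21264554]), 'contact_force': array([ 0.58095357, -0.56297336,  1.16017602]), 'wrist_torque': array([-0.00750432,  0.06393714, -0.01891158]), 'opening': 85.34848721073095}
side {'fx': 575.9132870897728, 'fy': 575.9132870897728, 'cx': 319.4834622653286, 'cy': 242.25572926343003, 'k1': -0.02393147688401747, 'R': array([[ 0.99017961,  0.13944179, -0.01001637],
       [ 0.10865966, -0.81271442, -0.5724407 ],
       [-0.0879626 ,  0.56573074, -0.81988494]]), 't': array([-508.01797492,  -71.13809526, 1214.26704391])}
top {'fx': 517.9589060970101, 'fy': 517.9589060970101, 'cx': 312.5386733997651, 'cy': 241.5490497794802, 'k1': -0.11562148737712677, 'R': array([[-0.01281417, -0.99977272,  0.01703813],
       [-0.98907975,  0.01017143, -0.14702986],
       [ 0.14682315, -0.01873614, -0.9889853 ]]), 't': array([-80.76188805, 532.70376018, 853.65716257])}
wrist {'fx': 361.52152725878466, 'fy': 361.52152725878466, 'cx': 315.58438317164195, 'cy': 246.16539522919132, 'k1': -0.04848513269496194, 'tool_from_camera': array([[ 7.82214014e-04, -2.76641300e-01,  9.60972934e-01,
        -1.42887452e+02],
       [ 9.99999394e-01, -5.28408574e-04, -9.66097111e-04,
         3.53680296e-01],
       [ 7.75048698e-04,  9.60973107e-01,  2.76640718e-01,
        -7.06205538e+01],
       [ 0.00000000e+00,  0.00000000e+00,  0.00000000e+00,
         1.00000000e+00]])}
```

View pics/side0.png

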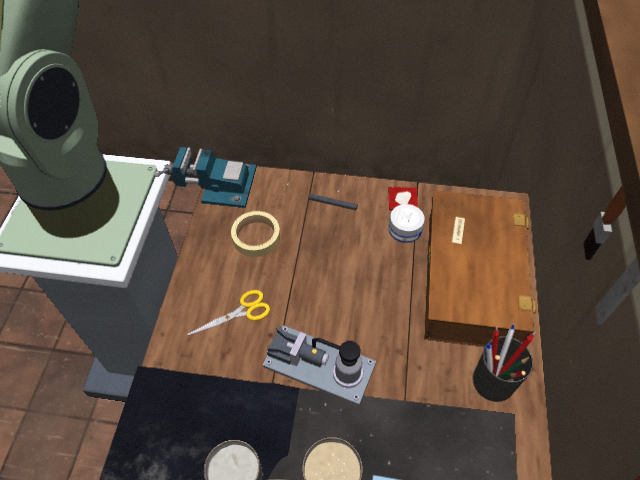

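View pics/top0.png

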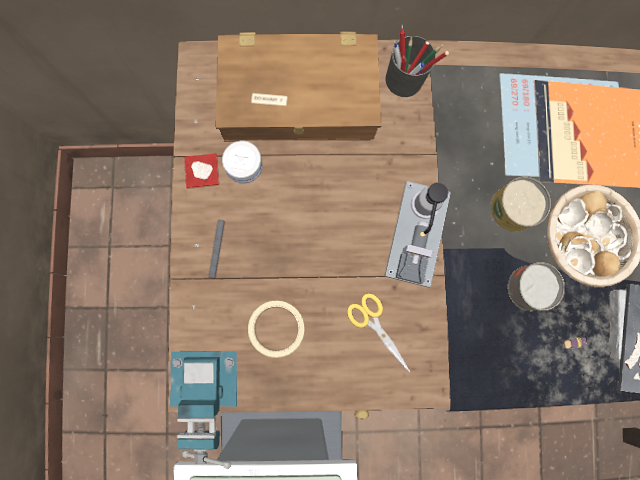

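View pics/wrist0.png

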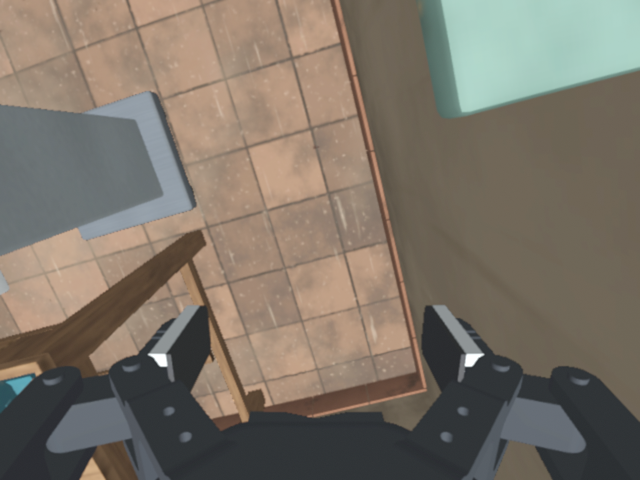

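```bash
cat > h.py <<'E'
import numpy as np,cv2,pickle
from scipy.spatial.transform import Rotation as Ro
def ray(p,u,v,s=None):
    K=np.array([[p["fx"],0,p["cx"]],[0,p["fy"],p["cy"]],[0,0,1]])
    x=cv2.undistortPoints(np.array([[[u,v]]],float),K,np.array([p["k1"],0,0,0,0]))[0,0]
    d=np.array([x[0],x[1],1.])
    if "R" in p: return -p["R"].T@p["t"],p["R"].T@d
    T=p["tool_from_camera"];R=Ro.from_rotvec(s["tool_rot"]).as_matrix()
    return R@T[:3,3]+s["position"],R@T[:3,:3]@d
def onz(p,u,v,z,s=None):
    o,d=ray(p,u,v,s);return o+d*(z-o[2])/d[2]
def tri(rs):
    A=np.zeros((3,3));b=np.zeros(3)
    for o,d in rs:
        d=d/np.linalg.norm(d);M=np.eye(3)-np.outer(d,d);A+=M;b+=M@o
    x=np.linalg.solve(A,b);return x,[np.linalg.norm(np.cross(x-o,d/np.linalg.norm(d))) for o,d in rs]
def proj(p,X):
    c=p["R"]@np.asarray(X,float)+p["t"];x=c[:2]/c[2];x=x*(1+p["k1"]*(x@x));return [p["fx"]*x[0]+p["cx"],p["fy"]*x[1]+p["cy"]]
E
python3 - <<'E'
import pickle,cv2
s,d=pickle.load(open("s0.pkl","rb"))
f=d["top"]["frame"][:,:,::-1]
cv2.imwrite("pics/topjig.png",cv2.resize(f[170:300,370:470],None,fx=4.6,fy=4.6,interpolation=cv2.INTER_CUBIC))
cv2.imwrite("pics/toprod.png",cv2.resize(f[130:290,170:290],None,fx=3.7,fy=3.7,interpolation=cv2.INTER_CUBIC))
f=d["side"]["frame"][:,:,::-1]
cv2.imwrite("pics/sidejig.png",cv2.resize(f[315:410,255:385],None,fx=6,fy=6,interpolation=cv2.INTER_CUBIC))
E
```

```text
(no output)
```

View pics/topjig.png

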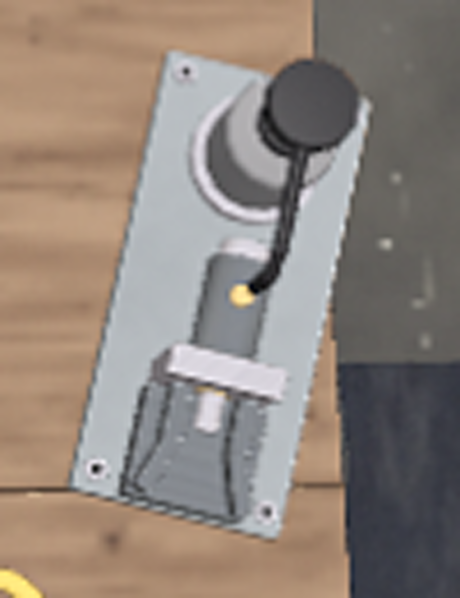

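View pics/toprod.png

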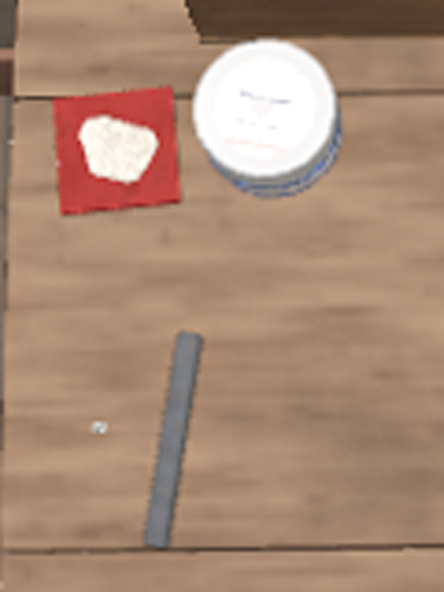

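View pics/sidejig.png

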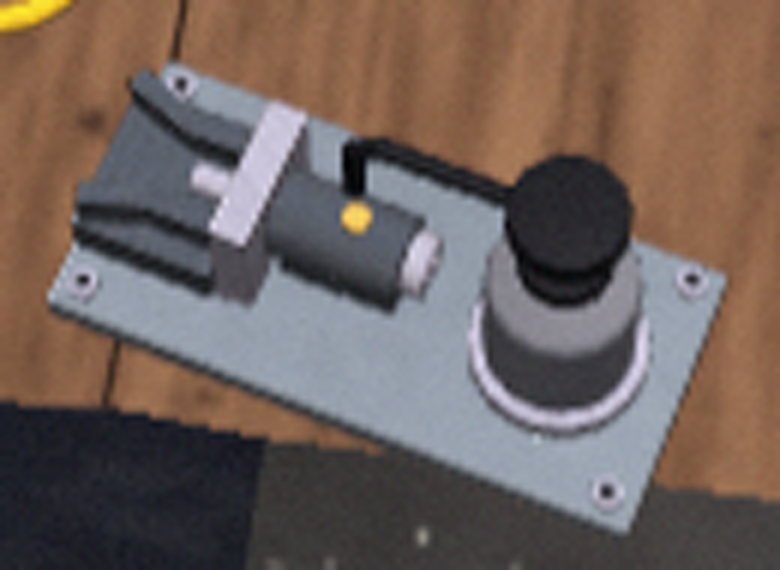

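```bash
cat > m.py <<'E'
from h import *
s,d=pickle.load(open("s0.pkl","rb"))
def c(U,V,sc,ox,oy): return ((U+.5)/sc-.5+ox,(V+.5)/sc-.5+oy)
T=lambda U,V:c(U,V,4.6,370,170)
S=lambda U,V:c(U,V,6,255,315)
L=[("top",T(168,50),(135,42,12)),("top",T(372,103),(135,-42,12)),("top",T(70,487),(-45,42,12)),("top",T(277,538),(-45,-42,12)),("top",T(312,104),(98,0,110)),
("side",S(50,300),(-45,-42,12)),("side",S(628,527),(135,-42,12)),("side",S(726,275),(135,42,12)),("side",S(570,213),(98,0,110)),
("top",T(163,372),(0,22,58)),("top",T(280,401),(0,-22,58)),("side",S(212,229),(0,-22,58))]
print("pump tri",tri([ray(d["top"],*T(312,104)),ray(d["side"],*S(570,213))]))
A=[];w=[]
for n,p,j in L:
    X=onz(d[n],*p,j[2]);A.append(j[:2]);w.append(X[:2])
A=np.array(A,float);w=np.array(w)
a=(A-A.mean(0));b=w-w.mean(0)
yaw=np.arctan2((a[:,0]*b[:,1]-a[:,1]*b[:,0]).sum(),(a*b).sum())
R=np.array([[np.cos(yaw),-np.sin(yaw)],[np.sin(yaw),np.cos(yaw)]])
t=w.mean(0)-R@A.mean(0)
print("jig",t,yaw);print(np.round(w-A@R.T-t,1))
q=lambda U,V:c(U,V,3.7,170,130)
for v,z,nm in [((68.5,100),6,"x")]:pass
hsv=cv2.cvtColor(d["top"]["frame"],cv2.COLOR_RGB2HSV)
f=d["top"]["frame"][215:282,205:230].astype(int)
m=((f[:,:,0]-f[:,:,2])<10).astype(np.uint8)
n,lab,st,_=cv2.connectedComponentsWithStats(m);k=1+np.argmax(st[1:,4])
ys,xs=np.where(lab==k);r=cv2.minAreaRect(np.float32(np.c_[xs+205,ys+215]));print(r)
bx=cv2.boxPoints(r);e=sorted([tuple((bx[i]+bx[(i+1)%4])/2) for i in range(4)],key=lambda x:x[1])
E1=onz(d["top"],*e[0],10);E2=onz(d["top"],*e[-1],10);print("rod ends",E1,E2,np.linalg.norm(E1-E2),"c",(E1+E2)/2,"ang",np.arctan2(*(E1-E2)[1::-1]))
pa=c(189,338,3.7,170,130);pb=c(157,545,3.7,170,130)
print([onz(d["top"],*x,10) for x in(pa,pb)])
print("rod top in side:",proj(d["side"],(E1+E2)/2),proj(d["side"],E1),proj(d["side"],E2))
print("wax",onz(d["top"],*q(265,108),41),"tile",onz(d["top"],*q(117,150),6),"tape",onz(d["top"],276,329,25))
E
python3 m.py
```

```text
pump tri (array([ 602.46495959, -291.40130316,  105.60695208]), [np.float64(0.7810236799077072), np.float64(0.7810236799077719)])
jig [ 507.30667851 -266.19984361] -0.2590687659265901
[[-1.6  0.2]
 [-2.   0. ]
 [-0.8 -0.7]
 [-0.1  0.5]
 [-1.4  0.9]
 [ 2.8 -0.7]
 [ 0.9  1.3]
 [-0.1 -1.7]
 [ 1.2 -1.8]
 [-0.8  1.5]
 [-0.8  0.7]
 [ 2.7 -0.2]]
((216.3243408203125, 248.55406188964844), (6.082762718200684, 58.197242736816406), 9.462322235107422)
rod ends [577.300301   76.3104709  10.       ] [474.18251982  92.01336797  10.        ] 104.30655670956625 c [525.74141041  84.16191943  10.        ] ang -0.15112017740254743
[array([575.23277297,  76.98674855,  10.        ]), array([474.74965645,  91.08311852,  10.        ])]
rod top in side: [np.float64(331.02268856249947), np.float64(200.22343516054895)] [np.float64(355.1109540254389), np.float64(205.66821577186377)] [np.float64(307.28860426574374), np.float64(194.8625560791462)]
wax [680.97387196  37.43835969  41.        ] tile [671.42896482 115.17332839   6.        ] tape [382.87678174 -22.53133978  25.        ]
```

Run:
```python
from h import *
s,d=pickle.load(open("s0.pkl","rb"))
R=Ro.from_rotvec(s["tool_rot"]).as_matrix();print(R.round(3))
print(np.linalg.norm(s["position"][:2]))
```

```text
[[-0.     0.267  0.964]
 [-0.001  0.964 -0.267]
 [-1.    -0.001  0.   ]]
574.729995376924
```

arm_command --pt "1 0 -0.87 4.1 0 0 0" --pt "1 0 -0.87 4.1 0 0 0" --pt "1 0 -0.87 4.1 0 0 0" --pt "1 0 -0.87 4.1 0 0 0" --pt "1 0 -0.87 4.1 0 0 0" --pt "1 0 -0.87 4.1 0 0 0" --pt "1 0 -0.87 4.1 0 0 0" --pt "1 0 -0.87 4.1 0 0 0"

```text
time: 1.15
position: [451.9, 398.9, 231.1]
tool_rot: [0.212, 1.561, -0.212]
contact_force: [1.0, 0.0, -0.0]
opening: 0.2
```

arm_command --pt "1 0 -3.7 3 0 0 0" --pt "1 0 -3.7 3 0 0 0" --pt "1 0 -3.7 3 0 0 0" --pt "1 0 -3.7 3 0 0 0" --pt "1 0 -3.7 3 0 0 0" --pt "1 0 -3.7 3 0 0 0" --pt "1 0 -3.7 3 0 0 0" --pt "1 0 -3.7 3 0 0 0"

```text
time: 2.15
position: [603.6, 48.9, 231.2]
tool_rot: [0.212, 1.561, -0.212]
contact_force: [-0.5, 1.0, 0.4]
opening: 0.2
```

arm_command --pt "1 0 -4.1 1.1 0 0 0" --pt "1 0 -4.1 1.1 0 0 0" --pt "1 0 -4.1 1.1 0 0 0" --pt "1 0 -4.1 1.1 0 0 0" --pt "1 1 -4.1 1.1 0 0 0" --pt "1 1 -4.1 1.1 0 0 0" --pt "1 2 -4.1 1.1 0 0 0" --pt "1 2 -4.1 1.2 0 0 0"

```text
time: 3.15
position: [601.4, -290.8, 170.6]
tool_rot: [0.212, 1.561, -0.212]
contact_force: [1.0, 0.4, -0.6]
opening: 0.3
```

Run:
```python
from h import *
from cell import bot
s=bot.state();print(s["position"],s["joint_positions"])
d={}
for n in ["top","side","wrist"]:
    p=bot.snapshot(n);d[n]=p
pickle.dump((s,d),open("s1.pkl","wb"))
f=d["top"]["frame"][:,:,::-1];a=cv2.resize(f[140:300,360:480],(450,600))
cv2.imwrite("pics/t1.png",a)
cv2.imwrite("pics/sd1.png",cv2.resize(d["side"]["frame"][280:420,240:400,::-1],(685,600)))
cv2.imwrite("pics/w1.png",d["wrist"]["frame"][:,:,::-1])
```

```text
[ 601.36958639 -290.83225082  170.61122198] [ 0.47079186  0.92856645 -0.17042365  1.16779381  0.15659051  1.05771065
  1.59171746]
```

View pics/sd1.png

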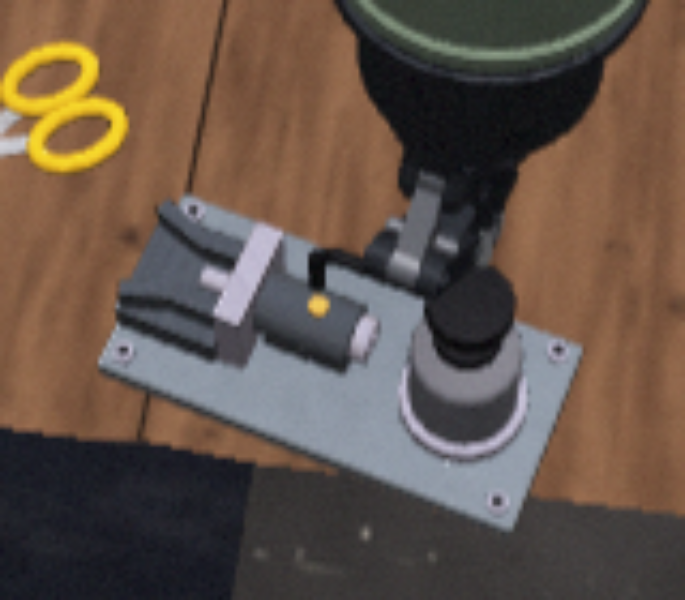

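View pics/w1.png

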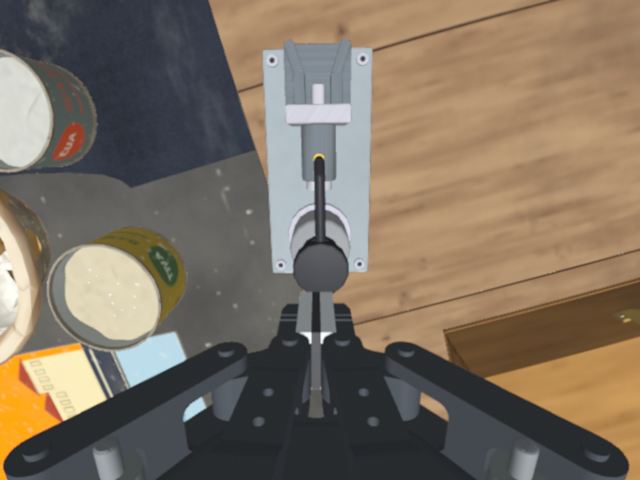

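Run:
```python
from h import *
s,d=pickle.load(open("s1.pkl","rb"));w=d["wrist"]
g=cv2.cvtColor(w["frame"],cv2.COLOR_RGB2GRAY)
print("cap",onz(w,321,266,110,s))
P=[onz(w,u,v,12,s) for u,v in [(263,49),(372,48),(272,271),(367,271)]]
print(np.round(P,1))
for a,b in((0,2),(1,3)):
    e=P[b]-P[a];print(np.linalg.norm(e),np.arctan2(e[1],e[0]))
A=onz(w,286,116,58,s);B=onz(w,351,115,58,s);print("stop",A,B,np.linalg.norm(A-B),(A+B)/2)
print("pin/rod axis at tip",onz(w,318.5,85,41,s))
```

```text
cap [ 602.49264682 -287.6582325   110.        ]
[[ 455.9 -291.9   12. ]
 [ 477.3 -211.9   12. ]
 [ 628.7 -338.4   12. ]
 [ 651.2 -257.3   12. ]]
178.97713324790658 -0.26288085031473485
179.68342190761246 -0.25563264836364036
stop [ 511.38510593 -286.36462379   58.        ] [ 522.40412617 -244.20745162   58.        ] 43.573454905531875 [ 516.89461605 -265.28603771   58.        ]
pin/rod axis at tip [ 496.11892926 -259.43724214   41.        ]
```

arm_command --pt "1 1.4 0.1 0.1 0 0 0" --pt "1 1.4 0 0 0 0 0" --pt "1 1.2 0 0 0 0 0" --pt "1 1.0 0 0 0 0 0" --pt "1 0.7 0 0 0 0 0" --pt "1 0.4 0 0 0 0 0" --pt "1 0.3 0 0 0 0 0" --pt "1 0.2 0 0 0 0 0"

```text
time: 4.3
position: [602.9, -288.8, 105.5]
tool_rot: [0.212, 1.56, -0.212]
contact_force: [-1.8, 0.1, 3.9]
opening: -0.1
```

arm_command --pt "1 0.2 0 0 0 0 0" --pt "1 0.1 0 0 0 0 0" --pt "1 0.1 0 0 0 0 0" --pt "1 0.1 0 0 0 0 0" --pt "1 0 0 0 0 0 0" --pt "1 0 0 0 0 0 0" --pt "1 0 0 0 0 0 0" --pt "1 0 0 0 0 0 0"

```text
time: 5.3
position: [602.9, -288.8, 101.9]
tool_rot: [0.212, 1.56, -0.212]
contact_force: [-9.8, 4.7, 25.7]
opening: 0.3
```

arm_command --pt "1 -0.8 0 0 0 0 0" --pt "1 -1.0 0 0 0 0 0" --pt "1 -1.0 0 0 0 0 0" --pt "1 -1.0 0 0 0 0 0" --pt "1 -1.3 0 0 0 0 0" --pt "1 -1.3 0 0 0 0 0" --pt "1 -1.3 0 0 0 0 0" --pt "1 -1.3 0 0 0 0 0"

```text
time: 6.3
position: [602.8, -288.8, 191.3]
tool_rot: [0.212, 1.56, -0.212]
contact_force: [0.9, -0.2, 0.3]
opening: -0.0
```

Run:
```python
from h import *
from cell import bot
s=bot.state();print(s["position"],s["contact_force"])
w=bot.snapshot("wrist")
pickle.dump((s,w),open("s2.pkl","wb"))
cv2.imwrite("pics/w2.png",w["frame"][:,:,::-1])
print("cap",onz(w,321,266,110,s))
R=Ro.from_rotvec(s["tool_rot"]).as_matrix();print((R.T@(np.array([498,88.4,s["position"][2]])-s["position"])).round(1))
```

```text
[ 602.83563479 -288.75796055  191.28913388] [ 0.8666466  -0.19551619  0.25128921]
cap [ 611.00136535 -287.21890975  110.        ]
[-1.000e-01  3.356e+02 -2.016e+02]
```

View pics/w2.png

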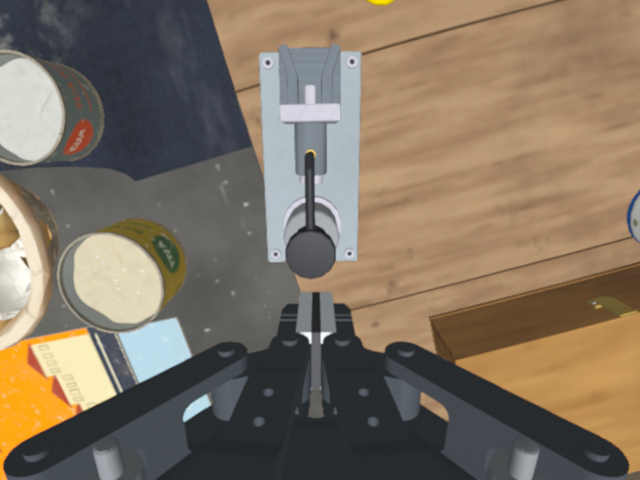

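Run:
```python
from h import *
s,w=pickle.load(open("s2.pkl","rb"))
def fit(A,W):
    A=np.array(A,float);W=np.array(W);a=A-A.mean(0);b=W-W.mean(0)
    y=np.arctan2((a[:,0]*b[:,1]-a[:,1]*b[:,0]).sum(),(a*b).sum());R=np.array([[np.cos(y),-np.sin(y)],[np.sin(y),np.cos(y)]])
    return W.mean(0)-R@A.mean(0),y,(W-(A@R.T+W.mean(0)-R@A.mean(0))).round(1)
L=[((310,251),(98,0,110)),((259.5,53),(-45,-42,12)),((361,52),(-45,42,12)),((267,262),(135,-42,12)),((357.5,262),(135,42,12)),((280,104.5),(0,-22,58)),((340,103.5),(0,22,58))]
print(*fit([j[:2] for p,j in L],[onz(w,*p,j[2],s)[:2] for p,j in L]))
```

```text
[ 507.54152528 -266.48595892] -0.26429394066848255 [[-3.   0.7]
 [ 1.   0.4]
 [ 0.5 -0.9]
 [ 0.  -0.5]
 [ 0.8  0.4]
 [ 0.6  0.3]
 [-0.  -0.4]]
```

arm_command --pt "-1 0 4.2 -2.5 0 0 0" --pt "-1 0 4.2 -2.5 0 0 0" --pt "-1 0 4.2 -2.5 0 0 0" --pt "-1 0 4.2 -2.5 0 0 0" --pt "-1 0 4.2 -2.5 0 0 0" --pt "-1 0 4.2 -2.5 0 0 0" --pt "-1 0 4.2 -2.5 0 0 0" --pt "-1 0 4.2 -2.5 0 0 0"

```text
time: 7.35
position: [499.1, 89.8, 190.5]
tool_rot: [0.212, 1.56, -0.212]
contact_force: [1.4, -0.1, 0.2]
opening: 84.9
```

arm_command --pt "-1 1 0 0 -0.06 0 0" --pt "-1 1 0 0 -0.06 0 0" --pt "-1 1 0 0 0 0 0" --pt "-1 1 0 0 0 0 0" --pt "-1 1 0 0 0 0 0" --pt "-1 0 0 0 0 0 0" --pt "-1 0 0 0 0 0 0" --pt "-1 0 0 0 0 0 0"

```text
time: 8.35
position: [499.8, 88.4, 140.6]
tool_rot: [0.118, 1.567, -0.118]
contact_force: [-0.5, -0.5, 1.3]
opening: 85.7
```

Run:
```python
from h import *
from cell import bot
s=bot.state();print(s["position"],s["tool_rot"])
w=bot.snapshot("wrist")
pickle.dump((s,w),open("s3.pkl","wb"))
cv2.imwrite("pics/w3.png",w["frame"][:,:,::-1])
```

```text
[499.77201755  88.41733892 140.61541233] [ 0.11773857  1.56707721 -0.11764874]
```

View pics/w3.png

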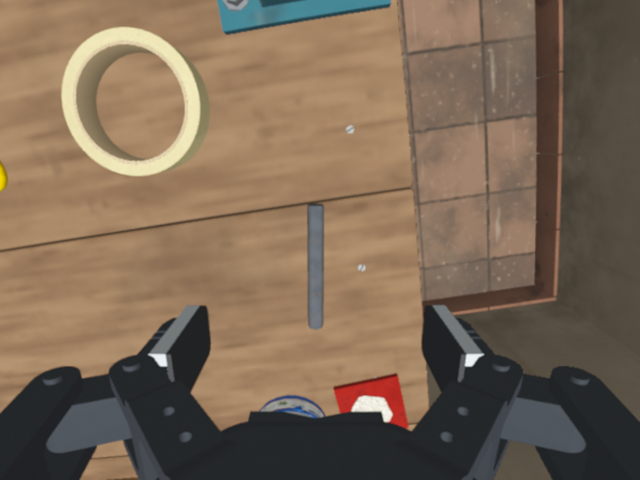

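Run:
```python
from h import *
s,w=pickle.load(open("s3.pkl","rb"))
f=w["frame"][190:345,295:340].astype(int)
m=((f[:,:,0]-f[:,:,2])<10).astype(np.uint8)
n,lab,st,_=cv2.connectedComponentsWithStats(m);k=1+np.argmax(st[1:,4])
ys,xs=np.where(lab==k);r=cv2.minAreaRect(np.float32(np.c_[xs+295,ys+190]));print(r)
bx=cv2.boxPoints(r);e=sorted([(bx[i]+bx[(i+1)%4])/2 for i in range(4)],key=lambda x:x[1])
A=onz(w,*(e[0]-[0,.5]),11,s);B=onz(w,*(e[-1]+[0,.5]),11,s);print(A,B,np.linalg.norm(A-B),(A+B)/2,np.arctan2((B-A)[1],(B-A)[0]))
R=Ro.from_rotvec(s["tool_rot"]).as_matrix()
print(((np.array([A,B])-s["position"])@R).round(1))
```

```text
((314.9999694824219, 266.0), (123.99998474121094, 13.999998092651367), 90.0)
[474.22676303  91.99566919  11.        ] [578.8560407  76.0624604  11.       ] 105.83549918817559 [526.54140187  84.02906479  11.        ] -0.15112147809226387
[[129.6  -0.3 -25.9]
 [129.7  -0.4  80. ]]
```

arm_command --pt "-1 2 0 0 0 0 0" --pt "-1 2 0 0 0 0 0" --pt "-1 2 0 0 0 0 0" --pt "-1 2 0 0 0 0 0" --pt "-1 2 0 0 0 0 0" --pt "-1 2 0 0 0 0 0" --pt "-1 1.2 0 0 0 0 0" --pt "-1 0.5 0 0 0 0 0"

```text
time: 9.4
position: [499.6, 88.4, 3.0]
tool_rot: [0.117, 1.568, -0.118]
contact_force: [0.5, 0.7, 0.1]
opening: 85.6
```

arm_command --pt "0.3 0.15 0 0 0 0 0" --pt "0.5 0 0 0 0 0 0" --pt "0.7 0 0 0 0 0 0" --pt "1 0 0 0 0 0 0" --pt "1 0 0 0 0 0 0" --pt "1 0 0 0 0 0 0" --pt "1 0 0 0 0 0 0" --pt "1 0 0 0 0 0 0"

```text
time: 10.4
position: [499.8, 88.3, 2.2]
tool_rot: [0.118, 1.567, -0.118]
contact_force: [-1.1, -0.6, 8.9]
opening: 10.9
```

arm_command --pt "1 -0.2 0 0 0 0 0" --pt "1 -0.5 0 0 0 0 0" --pt "1 -1 0 0 0 0 0" --pt "1 -1 0 0 0 0 0" --pt "1 -1 0 0 0 0 0" --pt "1 -1 0 0 0 0 0" --pt "1 -1 0 0 0 0 0" --pt "1 -1 0 0 0 0 0"

```text
time: 11.4
position: [499.6, 88.4, 69.5]
tool_rot: [0.118, 1.568, -0.118]
contact_force: [0.1, 0.0, -0.6]
opening: 11.0
```

Run:
```python
from h import *
from cell import bot
s=bot.state();print(s["position"],s["tool_rot"],s["opening"],s["contact_force"])
d={}
for n in ["wrist","side"]: d[n]=bot.snapshot(n)
pickle.dump((s,d),open("s4.pkl","wb"))
cv2.imwrite("pics/w4.png",d["wrist"]["frame"][:,:,::-1])
cv2.imwrite("pics/sd4.png",cv2.resize(d["side"]["frame"][130:250,250:410,::-1],(800,600)))
```

```text
[499.61497492  88.35282687  69.4999599 ] [ 0.11754854  1.56758288 -0.11775029] 10.982106944585263 [ 0.08660603  0.00873288 -0.56439191]
```

View pics/w4.png

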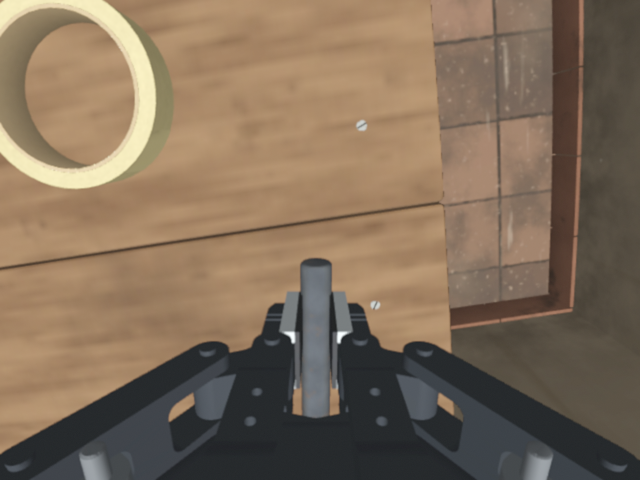

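View pics/sd4.png

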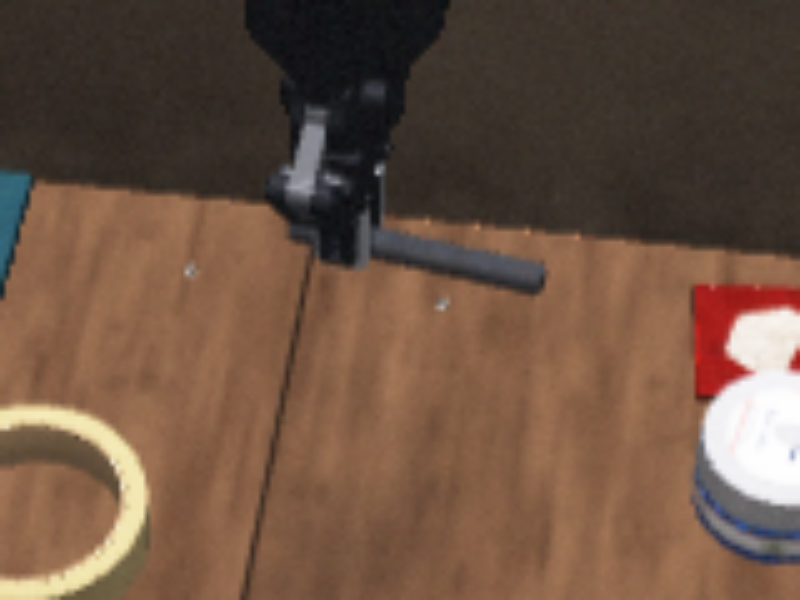

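Run:
```python
from h import *
s,d=pickle.load(open("s4.pkl","rb"))
for z in (68,74,80):
  print(z,[((np.array(proj(d["side"],(x,y,z)))-[250,130])*5).round(1) for x,y in((474.3,92),(578.8,76))])
```

```text
68 [array([282.8, 233. ]), array([535.1, 288.7])]
74 [array([282.4, 223.1]), array([535.7, 278.9])]
80 [array([282. , 213.2]), array([536.4, 269.1])]
```

arm_command --pt "1 -0.5 0 0 0.111 0 0" --pt "1 0 -4.86 -0.5 0 0 0" --pt "1 0 -4.86 -0.5 0 0 0" --pt "1 0 -4.86 -0.5 0 0 0" --pt "1 0 -4.86 -0.5 0 0 0" --pt "1 0 -4.86 -0.5 0 0 0" --pt "1 0 -4.86 -0.5 0 0 0" --pt "1 0 -4.86 -0.5 0 0 0"

```text
time: 12.5
position: [377.4, -232.6, 73.6]
tool_rot: [0.205, 1.561, -0.205]
contact_force: [1.1, 0.2, -1.4]
opening: 11.1
```

```bash
cat > look.py <<'E'
import sys
from h import *
from cell import bot
k=sys.argv[1]
s=bot.state();print(s["position"],s["tool_rot"],s["opening"],s["contact_force"],s["joint_positions"].round(2))
d={}
for n in ["top","side"]: d[n]=bot.snapshot(n)
pickle.dump((s,d),open(f"s{k}.pkl","wb"))
cv2.imwrite(f"pics/tp{k}.png",cv2.resize(d["top"]["frame"][180:330,360:480,::-1],(480,600),interpolation=cv2.INTER_CUBIC))
cv2.imwrite(f"pics/sd{k}.png",cv2.resize(d["side"]["frame"][290:410,200:360,::-1],(800,600),interpolation=cv2.INTER_CUBIC))
J=np.array([507.4,-266.3]);y=-.262
Rj=np.array([[np.cos(y),-np.sin(y)],[np.sin(y),np.cos(y)]])
R=Ro.from_rotvec(s["tool_rot"]).as_matrix()
print("TCP in jig",(Rj.T@(s["position"][:2]-J)).round(1),"toolz yaw",np.arctan2(R[1,2],R[0,2]),"toolz z",R[2,2])
E
python3 look.py 5
```

```text
[ 377.39029161 -232.64246947   73.63660371] [ 0.20460101  1.56122186 -0.20462255] 11.141929860135898 [ 1.10586666  0.20009724 -1.3649272 ] [ 0.55  0.82 -0.13  2.11  0.41  0.23  1.37]
TCP in jig [-134.3   -1.2] toolz yaw -0.260648541310681 toolz z -0.00012419352082476687
```

View pics/sd5.png

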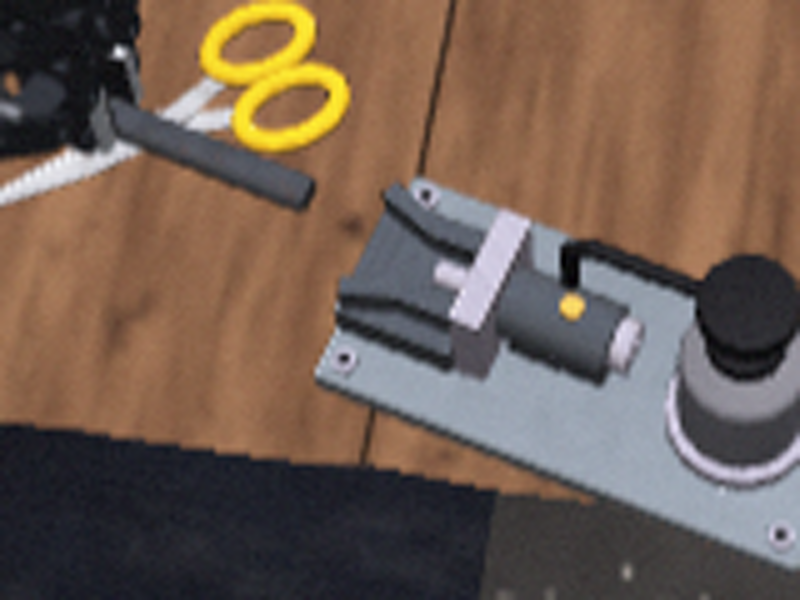

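View pics/tp5.png

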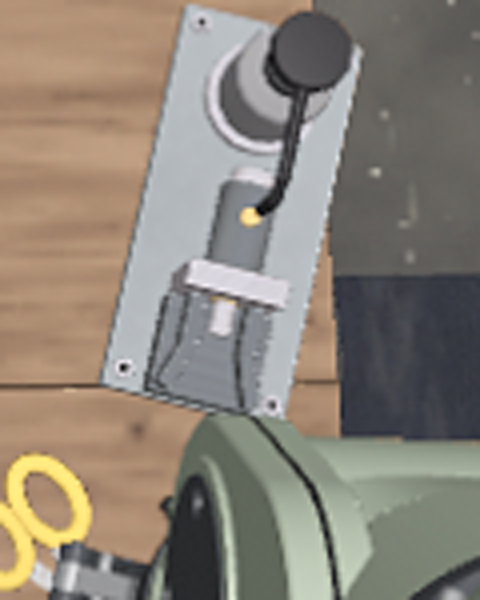

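Run:
```python
from h import *
s,d=pickle.load(open("s5.pkl","rb"));p=d["side"]
R=Ro.from_rotvec(s["tool_rot"]).as_matrix()
cr=lambda X:((np.array(proj(p,X))-[200,290]+.5)*5-.5).round(1)
for off in(2,4.3,7):print("rod tip",cr(s["position"]+R@[-off,0,79.5]), "mid", cr(s["position"]+R@[-off,0,20]))
J=np.array([507.4,-266.3]);y=-.262
j=lambda x,yy,z:np.r_[J+[x*np.cos(y)-yy*np.sin(y),x*np.sin(y)+yy*np.cos(y)],z]
print("plunger tip",cr(j(-15,0,36.5)),"stop top corners",[cr(j(a,b,58)) for a,b in((0,-22),(0,22),(12,22),(12,-22))],"cap",cr(j(98,0,110)))
```

```text
rod tip [319.3 180.9] mid [162.9 120.2]
rod tip [318.7 177.8] mid [162. 117.]
rod tip [318.  174.1] mid [161.  113.3]
plunger tip [434.5 270. ] stop top corners [array([443.8, 314.3]), array([497.8, 204.1]), array([529.9, 216.5]), array([476.6, 327.3])] cap [746.6 297.9]
```

Run:
```python
from h import *
from cell import bot
s,d=pickle.load(open("s5.pkl","rb"))
p=d["side"];R=Ro.from_rotvec(s["tool_rot"]).as_matrix()
im=cv2.resize(p["frame"][295:340,200:275,::-1],None,fx=10,fy=10,interpolation=cv2.INTER_CUBIC)
for z in(-27+2,0,27,79.5):
  for dy,c in((0,(0,0,255)),):
    u=proj(p,s["position"]+R@[-4.3,dy,z]);cv2.circle(im,(int((u[0]-200+.5)*10),int((u[1]-295+.5)*10)),4,c,-1)
u=proj(p,s["position"]);cv2.circle(im,(int((u[0]-200+.5)*10),int((u[1]-295+.5)*10)),4,(0,255,0),-1)
cv2.imwrite("pics/z5.png",im)
w=bot.snapshot("wrist");cv2.imwrite("pics/w5.png",w["frame"][:,:,::-1])
```

```text
(no output)
```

View pics/z5.png

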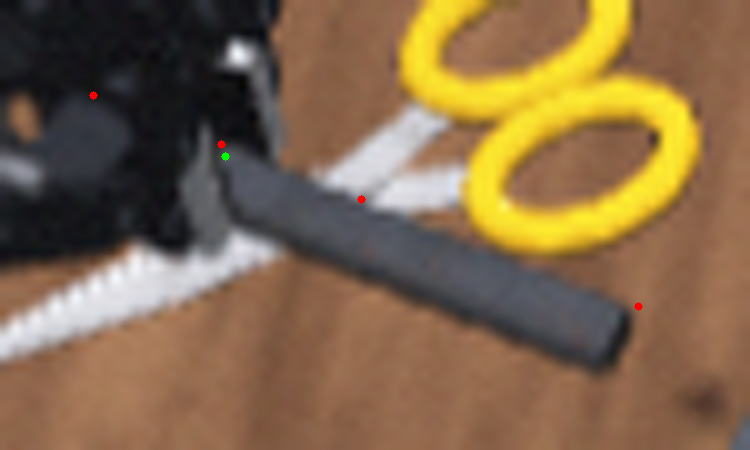

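View pics/w5.png

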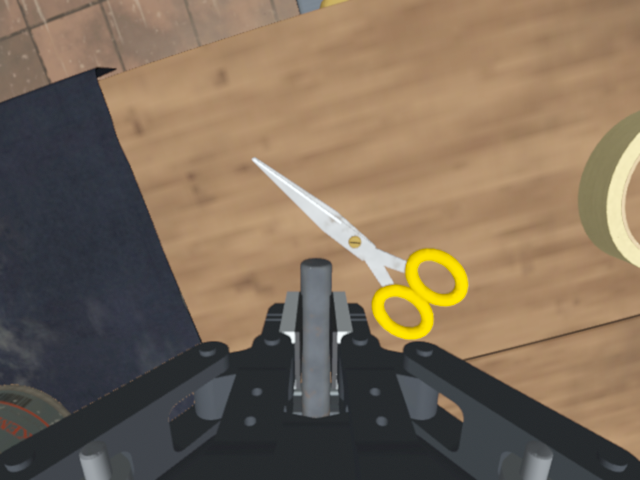

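```bash
python3 look.py 6
python3 - <<'E'
from h import *
s,d=pickle.load(open("s6.pkl","rb"))
p=d["side"];R=Ro.from_rotvec(s["tool_rot"]).as_matrix()
im=cv2.resize(p["frame"][295:340,200:275,::-1],None,fx=10,fy=10,interpolation=cv2.INTER_CUBIC)
for z in(0,27,79.5):
    u=proj(p,s["position"]+R@[-4.3,0,z]);cv2.circle(im,(int((u[0]-200+.5)*10),int((u[1]-295+.5)*10)),4,(0,0,255),-1)
cv2.imwrite("pics/z6.png",im)
s,d=pickle.load(open("s4.pkl","rb"))
p=d["side"];R=Ro.from_rotvec(s["tool_rot"]).as_matrix()
im=cv2.resize(p["frame"][160:205,295:370,::-1],None,fx=10,fy=10,interpolation=cv2.INTER_CUBIC)
for z in(0,27,79.5):
    u=proj(p,s["position"]+R@[-4.3,0,z]);cv2.circle(im,(int((u[0]-295+.5)*10),int((u[1]-160+.5)*10)),4,(0,0,255),-1)
cv2.imwrite("pics/z4.png",im)
E
```

```text
[ 376.9357542  -233.25898613   73.64507252] [ 0.20781053  1.56117121 -0.20866261] 10.948479830245084 [ 0.86695759  1.62580394 -0.84910893] [ 0.55  0.82 -0.12  2.11  0.41  0.23  1.37]
TCP in jig [-134.6   -1.9] toolz yaw -0.26526025986470336 toolz z -0.00034739673234479573
```

View pics/z6.png

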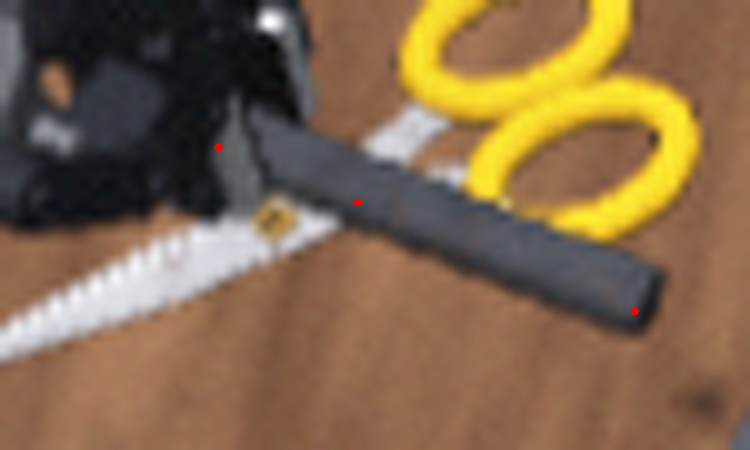

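View pics/z4.png

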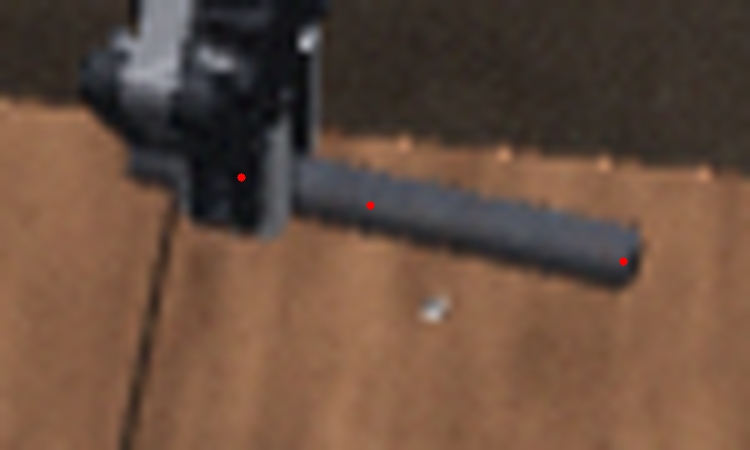

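arm_command --pt "1 0.8 0.1 0 0 0 0" --pt "1 0.8 0 0 0 0 0" --pt "1 0.8 0 0 0 0 0" --pt "1 0.8 0 0 0 0 0" --pt "1 0.5 0 0 0 0 0" --pt "1 0.2 0 0 0 0 0" --pt "1 0 0 0 0 0 0" --pt "1 0 0 0 0 0 0"

```text
time: 13.75
position: [378.4, -230.4, 35.0]
tool_rot: [0.205, 1.561, -0.205]
contact_force: [0.5, 0.5, -1.8]
opening: 10.8
```

```bash
python3 look.py 7
python3 - <<'E'
from h import *
s,d=pickle.load(open("s7.pkl","rb"))
cv2.imwrite("pics/z7.png",cv2.resize(d["side"]["frame"][305:380,200:310,::-1],None,fx=7,fy=7,interpolation=cv2.INTER_CUBIC))
E
```

```text
[ 378.42208638 -230.3771869    35.02178889] [ 0.20468423  1.56078749 -0.20495372] 10.846835554038531 [ 0.45796591  0.48718589 -1.81701963] [ 0.51  0.91 -0.06  2.13  0.43  0.12  1.35]
TCP in jig [-133.9    1.3] toolz yaw -0.26092751558080235 toolz z 0.0003058681897866178
```

View pics/z7.png

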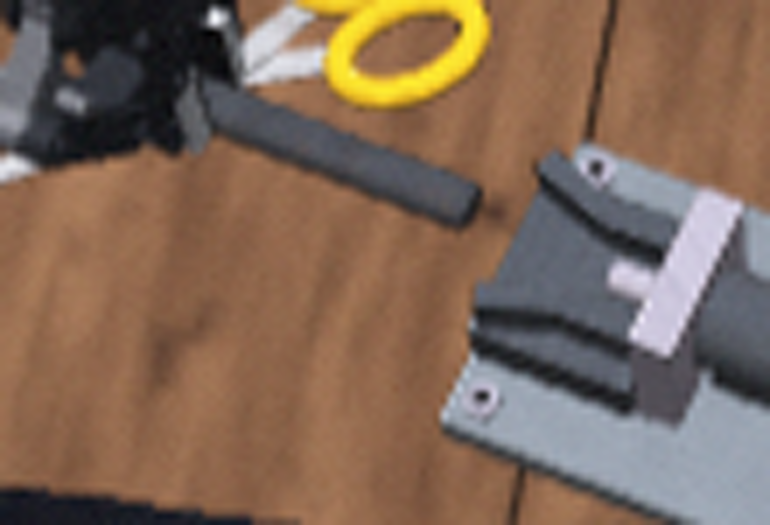

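arm_command --pt "1 0.1 -0.05 0.4 0 0 0" --pt "1 0 0 0.6 0 0 0" --pt "1 0 0 0.6 0 0 0" --pt "1 0 0 0.6 0 0 0" --pt "1 0 0 0.6 0 0 0" --pt "1 0 0 0.4 0 0 0" --pt "1 0 0 0 0 0 0" --pt "1 0 0 0 0 0 0"

```text
time: 14.85
position: [408.9, -239.0, 33.8]
tool_rot: [0.205, 1.561, -0.205]
contact_force: [-0.4, -0.5, -1.8]
opening: 10.7
```

```bash
python3 look.py 8
python3 - <<'E'
from h import *
s,d=pickle.load(open("s8.pkl","rb"))
cv2.imwrite("pics/z8.png",cv2.resize(d["side"]["frame"][305:380,200:310,::-1],None,fx=7,fy=7,interpolation=cv2.INTER_CUBIC))
E
```

```text
[ 408.94923872 -239.04083809   33.84175176] [ 0.20470728  1.56128842 -0.20487519] 10.747164773692392 [-0.42861189 -0.48937844 -1.75260491] [ 0.52  0.92 -0.11  2.02  0.41  0.22  1.36]
TCP in jig [-102.2    0.8] toolz yaw -0.26087440563647896 toolz z -0.00019468517760945492
```

View pics/z8.png

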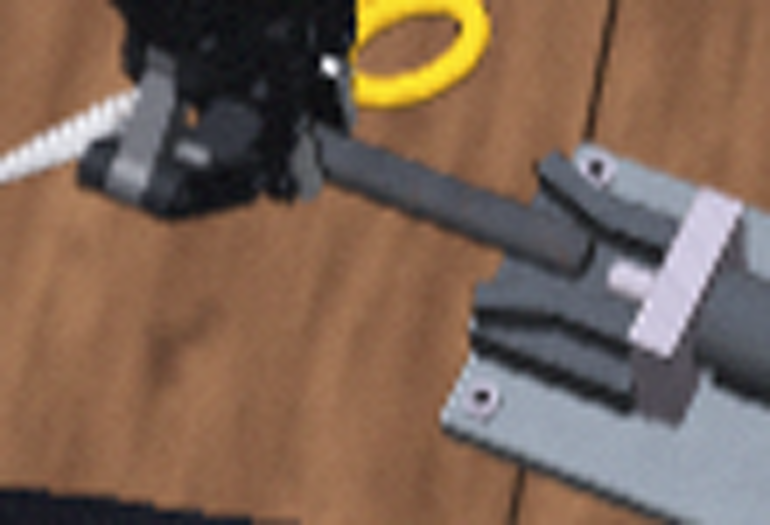

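arm_command --pt "1 0 -0.05 0.4 0 0 0" --pt "1 0 0 0.4 0 0 0" --pt "1 0 0 0.4 0 0 0" --pt "1 0 0 0.3 0 0 0" --pt "1 0 0 0.3 0 0 0" --pt "1 0 0 0.2 0 0 0" --pt "1 0 0 0.1 0 0 0" --pt "1 0 0 0 0 0 0"

```text
time: 15.95
position: [428.4, -244.8, 33.7]
tool_rot: [0.205, 1.563, -0.205]
contact_force: [-7.5, 2.3, 0.3]
opening: 11.1
```

```bash
python3 look.py 9
python3 - <<'E'
from h import *
s,d=pickle.load(open("s9.pkl","rb"))
cv2.imwrite("pics/z9.png",cv2.resize(d["side"]["frame"][305:380,200:310,::-1],None,fx=7,fy=7,interpolation=cv2.INTER_CUBIC))
E
```

```text
[ 428.42485215 -244.81209344   33.66000863] [ 0.20503185  1.56337831 -0.20484728] 11.05405459119676 [-7.46965903  2.27608564  0.27063172] [ 0.53  0.93 -0.14  1.95  0.4   0.29  1.37]
TCP in jig [-81.8   0.3] toolz yaw -0.26098879041927636 toolz z -0.0023018612258958737
```

View pics/z9.png

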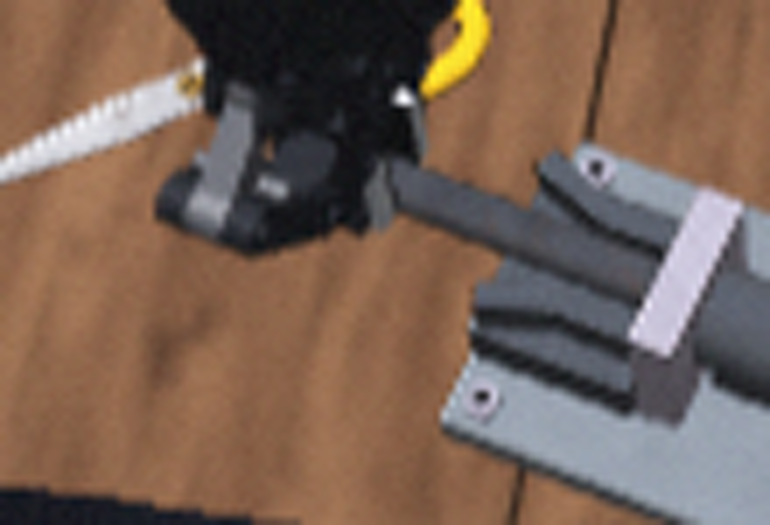

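arm_command --pt "1 0 0 0.1 0 0 0" --pt "1 0 0 0.1 0 0 0" --pt "1 0 0 0 0 0 0" --pt "1 0 0 0 0 0 0" --pt "1 0 0 0 0 0 0" --pt "1 0 0 0 0 0 0" --pt "1 0 0 0 0 0 0" --pt "1 0 0 0 0 0 0"

```text
time: 17.05
position: [429.9, -245.2, 33.6]
tool_rot: [0.205, 1.564, -0.205]
contact_force: [-8.7, 3.0, 0.8]
opening: 11.2
```

arm_command --pt "1 0 0 0.1 0 0 0" --pt "1 0 0 0.05 0 0 0" --pt "1 0 0 0 0 0 0" --pt "1 0 0 0 0 0 0" --pt "1 0 0 0 0 0 0" --pt "1 0 0 0 0 0 0" --pt "1 0 0 0 0 0 0" --pt "1 0 0 0 0 0 0"

```text
time: 18.05
position: [429.9, -245.3, 33.4]
tool_rot: [0.206, 1.567, -0.205]
contact_force: [-16.0, 4.7, 3.2]
opening: 10.6
```

arm_command --pt "1 0 0 0.05 0 0 0" --pt "1 0 0 0 0 0 0" --pt "1 0 0 0 0 0 0" --pt "1 0 0 0 0 0 0" --pt "1 0 0 0 0 0 0" --pt "1 0 0 0 0 0 0" --pt "1 0 0 0 0 0 0" --pt "1 0 0 0 0 0 0"

```text
time: 19.05
position: [430.0, -245.3, 33.3]
tool_rot: [0.206, 1.568, -0.205]
contact_force: [-17.7, 5.3, 1.8]
opening: 10.7
```

```bash
python3 look.py 10
python3 - <<'E'
from h import *
from cell import bot
s,d=pickle.load(open("s10.pkl","rb"))
cv2.imwrite("pics/z10.png",cv2.resize(d["side"]["frame"][305:380,200:310,::-1],None,fx=7,fy=7,interpolation=cv2.INTER_CUBIC))
w=bot.snapshot("wrist");cv2.imwrite("pics/w10.png",w["frame"][:,:,::-1])
s=bot.state();print(s["position"],s["contact_force"])
E
```

```text
[ 429.96088077 -245.3408157    33.31046886] [ 0.20573622  1.56847612 -0.20484621] 10.732985606917122 [-17.71219656   5.25975323   1.77061458] [ 0.53  0.94 -0.14  1.94  0.4   0.31  1.37]
TCP in jig [-80.2   0.2] toolz yaw -0.261256096146016 toolz z -0.007427982709586112
[ 429.92568567 -245.3498533    33.29301736] [-18.61510402   5.53084733   0.98501443]
```

View pics/z10.png

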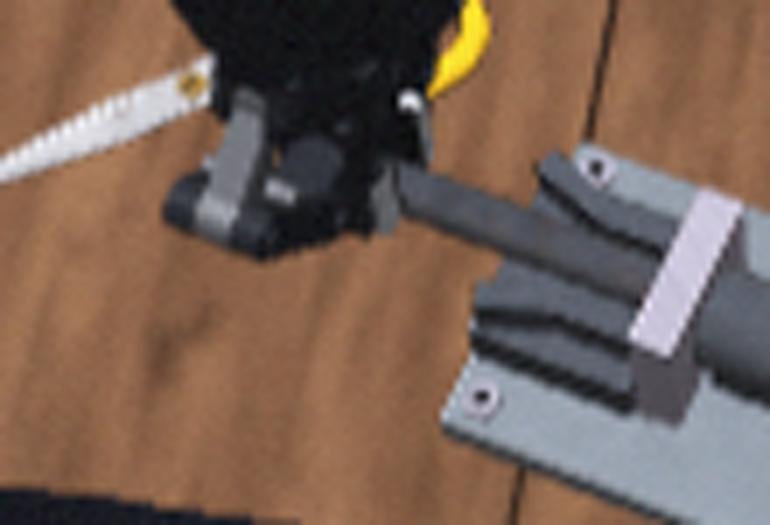

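View pics/w10.png

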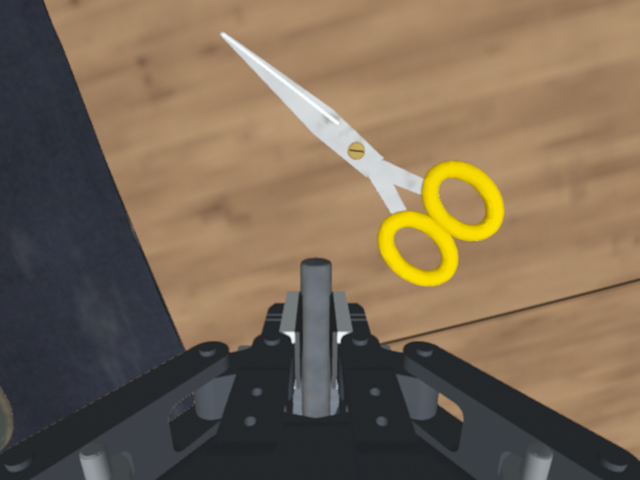

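Run:
```python
from cell import bot
print(bot.finish_job())
s=bot.state();print(s["time"],s["position"],s["contact_force"],s["opening"])
```

```text
the job is handed in; nothing more can be done
None
the job is handed in; nothing more can be done
```

I pressed the pump cap to its hard stop, then picked up the rod and pushed it along the channel onto the stop block. The job was handed in at about 19 s with the gripper still holding the rod there; no verdict came back.

- **Pump:** the fingers bottomed out at 101.9 mm height with 26 N upward force. I lifted clear, and the next wrist picture showed the cap back up.
- **Rod on the stop:** the push force was about 19 N and the tool had stopped advancing. The spring accounts for about 7.8 N of that, which leaves roughly 10 N on the stop block.
- **Rod position:** I worked this out from the tool pose and the rod's place in the grip. The centre came to about -53 mm in jig x, 0.2 mm off the axis, about 37.6 mm high and parallel to the channel. The wrist picture showed no slip in the grip.
- **Bystanders:** I kept clear of the wax pot, tape roll and sample tile, but did not re-measure them at the end.

Three readings disagreed:
- **Opening:** the gripper reads about 11 mm on the 13 mm rod, although the rod held firmly throughout.
- **Side camera:** it disagreed with the tool pose by about 1 pixel (2 mm). A larger mismatch once, before the descent to the channel, came from a picture taken while the arm was still settling.
- **Cap centre:** one wrist-view measurement was about 3 mm off the fitted jig pose.

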